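# Load battery packs into a transport cradle and lock it

### The job

Pack the battery packs for transport: slide the cradle's lock fully open, then bring each pack to a lane of its own, stand it upright on the table with its foot against the cradle's front step and tip it over the step by pushing it high, so that it lies flat on the deck in its lane, terminal end to the back, and push it back against the back wall. Last, slide the lock fully home so that its keepers stand before the packs; leave the round tin and the roll of tape where they are.

Things in the scene. Friction and masses are not known exactly. Their poses are not given: they have to be found in the camera images.
- cradle: Fixed aluminium cradle, 112 mm deep (x), 296 wide (y). Origin: on the table under the middle of its front edge; x to its back wall, y left along the edge, z up. Deck 16 mm high; its front edge (x = 0) is the step. Three lanes at y = -94, 0, +94 mm, each 88 wide between dividers 6 mm thick (x = 26 to 106) that reach z = 32. Back wall: inner face x = 106 mm, top z = 47.
- lane0 (a point): middle of the deck's front edge at the right lane (cradle x = 0, y = -94 mm, z = 16 mm)
- lane1 (a point): the same for the middle lane (y = 0)
- lane2 (a point): the same for the left lane (y = +94 mm)
- lock (a joint): Steel lock slide along the step, 0 = locked, 0.047 m = open, growing to cradle +y; 2.5 N moves it, it stays where left. Three keepers: bars from the step over the table (top z = 8.5 mm) to upright fingers 12 mm wide at x = -24 to -17 mm, 45 high. Locked they stand before the lane centres (no pack can stand there; lying ones are held in); open, 47 mm further left, between the lanes.
- lock_grip (a point): centre of the top of the lock's black grip, an upright block 34 mm (cradle x) by 16 mm (cradle y), from z = 30 to 76 mm over the table, at the cradle's left end: cradle x = 7 mm, y = 172 mm + lock value. Both sides are free
- pack0: Grey battery pack with black end caps, a square block 62 x 62 mm and 105 mm tall, 0.3 to 0.6 kg, loose, standing upright before the cradle at the start. Smooth low-friction foot. Origin: centre of its base; its z runs from base to the terminal end. The packs are alike; two or three are present.
- pack0_cap (a point): centre of the terminal end of that pack (two small brass studs, 3 mm high), 105 mm from the base along its z
- pack1: Grey battery pack with black end caps, a square block 62 x 62 mm and 105 mm tall, 0.3 to 0.6 kg, loose, standing upright before the cradle at the start. Smooth low-friction foot. Origin: centre of its base; its z runs from base to the terminal end. The packs are alike; two or three are present.
- pack1_cap (a point): centre of the terminal end of that pack (two small brass studs, 3 mm high), 105 mm from the base along its z
- pack2: Grey battery pack with black end caps, a square block 62 x 62 mm and 105 mm tall, 0.3 to 0.6 kg, loose, standing upright before the cradle at the start. Smooth low-friction foot. Origin: centre of its base; its z runs from base to the terminal end. The packs are alike; two or three are present.
- pack2_cap (a point): centre of the terminal end of that pack (two small brass studs, 3 mm high), 105 mm from the base along its z
- screw_tin: bystander: round flat tin, 66 mm across, 30 mm high; origin at its underside's centre
- tape_yellow: bystander: roll of yellow tape lying flat, 56 mm across, 17 mm high; origin at its underside's centre

How it is judged:
By the outcome, as a careful person would: the job done as asked, in the order asked, and still so for the second after the job is handed in, with the robot touching nothing.
Of pack0, pack1, pack2 only 2 to 3 are there at a start; the rules pass over those that are not, and their reading is None.
At some moment in a run one of pack0, pack1, pack2 may be knocked a few centimetres aside while the robot is not near it.
It also fails if it takes over 210 s, if anything falls off the work surface, if the arm or the gripper's body presses on something with over 40 N, if the wrist force passes 120 N, or if a joint passes its speed limit or range.

### The arm

A 6-joint arm with a two-finger parallel gripper is mounted at the origin on a cart in front of the work surface, level with it; the furniture and walls round the work are solid. World frame = base frame: x ahead of the robot, y to its left, z up, the work surface at z = 0. Lengths are in m, angles in degrees, forces in N, time in s.
With the tool pointing down it reaches from about 0.35 to 0.875 m from the base axis. Payload 4.2 kg.
Tool frame: the origin (TCP) lies on the front face of the gripper's body, between the roots of the fingers; the fingertips stand 70 mm ahead of it and the grasp point (between the pads) lies 51 mm ahead of it; z points along the fingers, y is the line along which they close (so a half turn about z gives the same grasp; the last joint's range is limited). The gripper opens to 87 mm and grips with 3 to 60 N. Pads are 19 mm wide; open, the fingers measure 117 mm over their backs; the gripper's body (75 mm by 190 mm) begins 51 mm behind the grasp point.
Start: joints at [80.42, 22.042, 0.453, 0, -68.411, -14.817], TCP at [0.258, 0.569, 0.292] pointing down, gripper open.
Joint ranges: [-179.83, 179.83], [-69.29, 118.12], [-61.27, 80.66], [-181.25, 117.63], [-171.15, -9.14], [-177.46, 177.46]. Speed limits (degrees/s): [159.86, 159.86, 180, 180, 180, 180].

### API

Orientations are given as a 3x3 rotation matrix whose columns are the frame's x, y, z axes.
In Python, from station import r gives the robot as it stands.
- The arm moves only by the shell command python3 -m pendant 'ROWS' [OPENING]. ROWS is JSON, a list of rows, each a list of 2 entries, a list of its own where there are three numbers: the shift along the tool's x, y, z in mm, then the turn, a rotation vector about the tool's x, y, z in rad. A call has 1 to 10 rows; each row is the pose to reach, as a shift and turn from the pose commanded when the call began, along the tool's axes at that moment; what a row does not reach only later rows make up. A row lasts 1/10 s, in which the tool goes at most 50 mm and 8.59 degrees, less where a joint would pass 70% of its speed; a pose out of reach is approached as far as the arm can. A call with a gripper value outside its range is refused whole. OPENING is the opening, from 0 (shut) to 1 (fully open), set as the call begins (- or left out, the last holds). The fingers move at their own pace and stop on an object; the grip force is fixed at half the most. Time passes only in rows, so rows that repeat a pose let the fingers close. It gives the time, the measured TCP pose, the force, the opening and the grip force at its end, in the units of the state.
- r.sense(): the state, without advancing time (a new reading comes with each control period).
- r.capture(name): name is "scene" or "top" or "wrist"; returns a dict with "frame" (420x560x3 uint8, red, green, blue), "vertical_fov" (degrees; the focal length in pixels is half the picture's height over the tangent of half this angle, whatever the lens; pixels are square), "cx", "cy" (the principal point, pixels), "rvec" (rotation vector, rad) and "tvec" (3), from world to camera coordinates, as OpenCV has them. Camera axes: x right, y down, z forward; pixel columns grow to the right and rows downward; lengths in m; the calibration is good to about 2 mm. The wrist camera is an equidistant fisheye: a pixel r from the principal point sees the ray r / f radians off the axis. A picture is of the moment at which its call begins. There is no depth.
- r.finish_job(): hands the job in; it is judged then, once.
The state is a dict: "time_s": time; "joints": joint angles; "joint_velocities": joint speeds; "effort": joint torques, N m; "tcp_pos": TCP position; "ee_rot": TCP orientation; "wrist_force": force on the tool from outside, world axes, zero at the start; "moment": the same for the moment, N m; "gripper_width": opening from 0.0 (shut) to 1.0 (fully open); "gripper_force": force on a finger pad.
Only numpy, scipy, OpenCV 4.12 (cv2) and the standard library are available. Lean on these libraries where they do the work, as an engineer would, in place of code of your own. Each camera call takes 0.05 s, during which the arm holds its last target. There are 200 camera calls.

## Working session

There is one attempt and no reset: what is moved stays moved. The work goes in short steps, Python scripts to look and compute and a shell command to move; the robot and the scene stay as the last step left them, time stands still between calls to the robot, and variables do not carry over. Pictures are saved under pics/ and viewed, at most 14 in all, crops included, and the job is handed in when it is done.

```bash
mkdir -p pics; cat > h.py <<'E'
import numpy as np, cv2
from station import r
def cap(n):
    c=r.capture(n); c['R']=cv2.Rodrigues(np.array(c['rvec'],float))[0]; c['t']=np.array(c['tvec'],float).ravel()
    c['f']=210/np.tan(np.radians(c['vertical_fov']/2)); c['n']=n; return c
def ray(c,u,v):
    x=np.array([u-c['cx'],v-c['cy']],float)
    if c['n']=='wrist':
        q=np.hypot(*x); a=q/c['f']; d=np.array([*(x/max(q,1e-9)*np.sin(a)),np.cos(a)])
    else: d=np.array([*(x/c['f']),1.])
    return -c['R'].T@c['t'], c['R'].T@d
def onz(c,u,v,z):
    o,d=ray(c,u,v); return (o+d*(z-o[2])/d[2])
def proj(c,p):
    q=c['R']@np.array(p,float)+c['t']
    if c['n']=='wrist':
        h=np.hypot(q[0],q[1]); a=np.arctan2(h,q[2]); return c['cx']+c['f']*a*q[0]/h, c['cy']+c['f']*a*q[1]/h
    return c['cx']+c['f']*q[0]/q[2], c['cy']+c['f']*q[1]/q[2]
def save(c,n): cv2.imwrite('pics/'+n,c['frame'][:,:,::-1])
E
python3 - <<'E'
from h import *
for n in ['top','scene']:
    c=cap(n); save(c,n+'0.png'); print(n,-c['R'].T@c['t'],c['f'],c['cx'],c['cy'])
    np.save(n+'0.npy',c['frame'])
s=r.sense(); print(s['tcp_pos'],s['ee_rot'],s['wrist_force'])
E
```

```text
top [0.39569243 0.21300097 0.9553306 ] 397.4575586070754 275.7902820247998 209.8399832521532
scene [ 0.26726887 -0.26575264  0.73503938] 444.1581217952893 274.8825840738672 203.15548889482238
[0.25796672 0.56883387 0.29125056] [[ 9.10643561e-01 -4.13192164e-01 -7.35053714e-04]
 [-4.13192805e-01 -9.10641643e-01 -1.87190053e-03]
 [ 1.04084109e-04  2.00835307e-03 -9.99997978e-01]] [-0.73126511  0.76503702 -0.12492788]
```

View pics/top0.png

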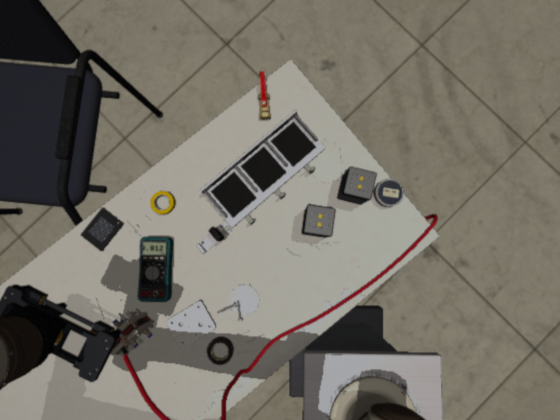

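View pics/scene0.png

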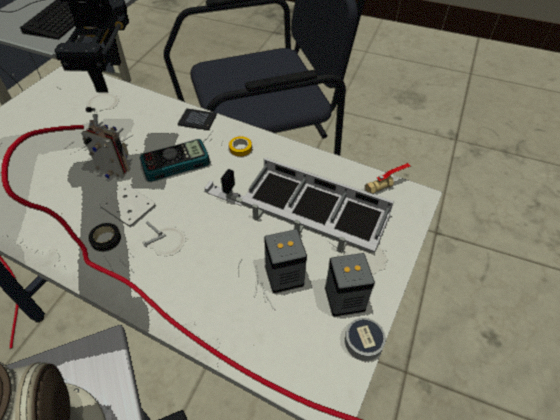

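Top view shows two packs, tops at about (319,218) and (360,184). The tin is at (389,193), right beside the second pack, and the tape at (162,203). The lane pads are at (233,193), (265,169) and (296,144), with the grip at (217,233).

```bash
cat > m.py <<'E'
from h import *
c=cap('top'); f=c['frame']
g=cv2.cvtColor(f,cv2.COLOR_RGB2GRAY)
m=(g<45).astype(np.uint8)
roi=np.zeros_like(m); roi[105:260,195:410]=1
cs,_=cv2.findContours(m*roi,cv2.RETR_EXTERNAL,cv2.CHAIN_APPROX_NONE)
for k in cs:
    if cv2.contourArea(k)>40:
        b=cv2.minAreaRect(k); print(cv2.contourArea(k),np.round(b[0],1),np.round(b[1],1),'z16:',[np.round(onz(c,*p,.016)[:2]*1000,0).tolist() for p in cv2.boxPoints(b)])
hsv=cv2.cvtColor(f,cv2.COLOR_RGB2HSV)
m=((hsv[:,:,0]>15)&(hsv[:,:,0]<32)&(hsv[:,:,1]>130)&(hsv[:,:,2]>90)).astype(np.uint8)*roi
cs,_=cv2.findContours(m,cv2.RETR_EXTERNAL,cv2.CHAIN_APPROX_NONE)
for k in cs:
    q=k.reshape(-1,2).mean(0); print('stud',q,np.round(onz(c,*q,.107)*1000,1))
z=cv2.resize(f[100:265,190:415],None,fx=3.5,fy=3.5,interpolation=cv2.INTER_CUBIC); cv2.imwrite('pics/topz.png',z[:,:,::-1])
E
python3 m.py
```

```text
92.5 [216.8 233.8] [14.8  7.1] z16: [[431.0, 384.0], [443.0, 372.0], [418.0, 347.0], [407.0, 358.0]]
910.5 [233.2 194.2] [33.  29.1] z16: [[527.0, 381.0], [573.0, 329.0], [512.0, 276.0], [467.0, 328.0]]
218.5 [348.1 191. ] [35.8 23.6] z16: [[549.0, 102.0], [582.0, 56.0], [511.0, 8.0], [479.0, 54.0]]
897.5 [263.2 168.9] [32.9 28.7] z16: [[588.0, 310.0], [635.0, 258.0], [574.0, 206.0], [529.0, 257.0]]
884.0 [293.  143.7] [32.7 28.6] z16: [[650.0, 239.0], [697.0, 188.0], [637.0, 135.0], [591.0, 187.0]]
stud [318.875 224.   ] [445.3 132.9 107. ]
stud [320.         215.66666667] [463.1 130.5 107. ]
stud [359.22222222 186.33333333] [527.3  46.4 107. ]
stud [361.22222222 178.22222222] [545.  42. 107.]
```

View pics/topz.png

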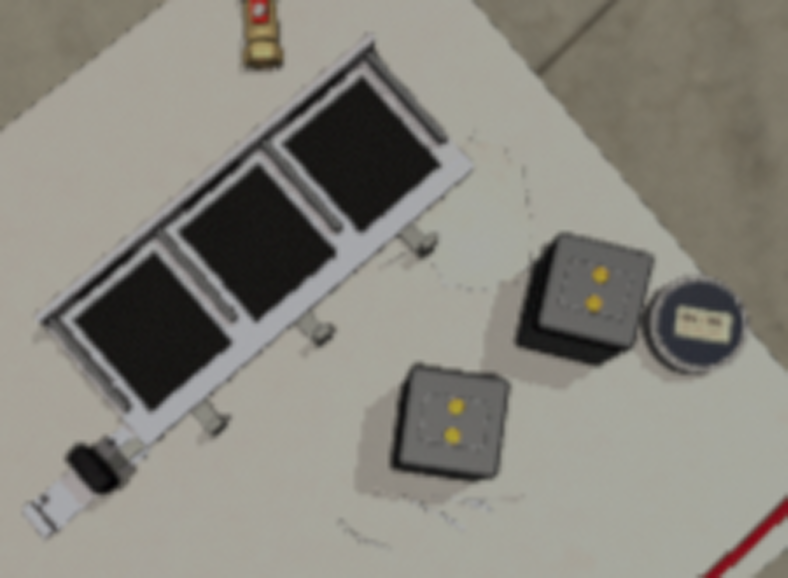

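The zoom shows the front-edge line running from about (150,440) to (470,170), the keepers at (215,425), (322,330) and (428,240), and pack top outlines I can measure.

```bash
python3 - <<'E'
from h import *
c=cap('top')
Z=lambda u,v,z:np.round(onz(c,190+u/3.5-.36,100+v/3.5-.36,z)[:2]*1000,1)
ex=np.array([.752,.660]);ey=np.array([-.660,.752])
mid=np.array([581.5,258])
def L(p): d=p-mid; return np.round([d@ex,d@ey],1)
for n,u,v,z in [('edgeL',150,440,.016),('edgeR',470,170,.016),('edgeM',300,313,.016),('wallR',374,36,.047),('wallL',40,317,.047),('grip',92,466,.076),('k2',220,427,.045),('k1',328,332,.045),('k0',432,243,.045)]:
    print(n,Z(u,v,z),L(Z(u,v,z)))
for P in [[(415,365),(508,378),(493,478),(400,468)],[(563,234),(653,256),(632,348),(540,326)]]:
    q=np.array([Z(u,v,.105) for u,v in P]); print(q.tolist(),q.mean(0),[np.round(np.degrees(np.arctan2(*(q[(i+1)%4]-q[i])[::-1])),1) for i in range(4)],L(q.mean(0)))
    print([np.linalg.norm(q[i]-q[i-1]) for i in range(4)])
print('tape',Z((162-190)*3.5,(203-100)*3.5,.0),'tin',Z(697,322,.03))
cv2.imwrite('pics/x.png',0*c['frame'][:2,:2])
E
```

```text
edgeL [445.  328.6] [-56.1 143.2]
edgeR [633.2 112.6] [ -57.1 -143.5]
edgeM [532.8 228.1] [-56.4   9.7]
wallR [716.4 180.3] [  50.2 -147.5]
wallL [523.8 399.3] [ 49.9 144.3]
grip [425.  357.6] [-52.  178.2]
k2 [452.6 279.2] [-82.9 101. ]
k1 [516.1 209. ] [-81.5   6.3]
k0 [576.3 140.8] [-81.3 -84.7]
[[488.3, 155.7], [480.9, 98.7], [419.6, 107.9], [425.0, 164.5]] [453.45 131.7 ] [np.float64(-97.4), np.float64(171.5), np.float64(84.6), np.float64(-7.9)] [-179.7  -10.5]
[np.float64(63.90876309239603), np.float64(57.47834374788472), np.float64(61.98653079500412), np.float64(56.85701363947986)]
[[570.8, 64.6], [557.6, 9.2], [500.3, 22.7], [513.3, 79.0]] [535.5    43.875] [np.float64(-103.4), np.float64(166.7), np.float64(77.0), np.float64(-14.1)] [-175.9 -130.7]
[np.float64(59.2757117207377), np.float64(56.95085600761412), np.float64(58.86883725707517), np.float64(57.78139839083161)]
tape [499. 504.] tin [527.5 -37.6]
```

```bash
cat >> h.py <<'E'
from scipy.spatial.transform import Rotation as Ro
O=np.array([539.,220.7]); EX=np.array([.752,.660]); EY=np.array([-.660,.752]); YAW=-48.7
def W(x,y): return O+x*EX+y*EY
def C(p): d=np.array(p)[:2]-O; return np.round([d@EX,d@EY],1)
def go(xy,tipz,yaw=YAW):
    "xy world mm, fingertip z mm, yaw of tool y in deg"
    s=r.sense(); R=np.array(s['ee_rot']); p=np.array(s['tcp_pos'])*1000
    a=np.radians(yaw); y=np.array([np.cos(a),np.sin(a),0]); z=np.array([0,0,-1.]); T=np.stack([np.cross(y,z),y,z],1)
    d=R.T@(np.array([*xy,tipz+70])-p); w=Ro.from_matrix(R.T@T).as_rotvec()
    print('row',np.round(d,1).tolist(),np.round(w,4).tolist(), 'from world',np.round(p,1),'cradle',C(p[:2]),'tipz',round(p[2]-70,1))
def st():
    s=r.sense(); p=np.array(s['tcp_pos'])*1000
    print('t',round(s['time_s'],2),'cradle',C(p),'tipz',round(p[2]-70,1),'F',np.round(s['wrist_force'],1),'Fcr',C(np.array(s['wrist_force'][:2])+O),'open',s['gripper_width'],'j',np.round(s['joints'],0))
E
python3 -c "
from h import *
st();go(W(7,178),180)"
```

```text
t 0.2 cradle [ 18.6 447.3] tipz 221.6 F [-0.2 -0.1  0.6] Fcr [-0.2  0. ] open 0.9997241676298653 j [ 80.  22.   0.  -0. -68. -15.]
row [240.3, 121.3, 41.8] [0.0012, 0.0006, -1.1467] from world [258.  569.  291.6] cradle [ 18.6 447.3] tipz 221.6
```

```bash
python3 -m pendant '[[[240,121,41.8],[0.0012,0.0006,-1.1467]],[[240,121,41.8],[0.0012,0.0006,-1.1467]],[[240,121,41.8],[0.0012,0.0006,-1.1467]],[[240,121,41.8],[0.0012,0.0006,-1.1467]],[[240,121,41.8],[0.0012,0.0006,-1.1467]],[[240,121,41.8],[0.0012,0.0006,-1.1467]],[[240,121,41.8],[0.0012,0.0006,-1.1467]],[[240,121,41.8],[0.0012,0.0006,-1.1467]],[[240,121,41.8],[0.0012,0.0006,-1.1467]],[[240,121,41.8],[0.0012,0.0006,-1.1467]]]' 0.6
python3 -c "
from h import *
st();go(W(7,178),180)
c=cap('wrist');save(c,'w1.png');print(c['f'])
for p in [(7,178,76),(0,148,16),(0,-148,16),(0,0,16),(106,0,47)]: print(p,np.round(proj(c,[*W(p[0],p[1])/1000,p[2]/1000]),0))
"
```

```text
time_s: 1.2
tcp_pos: [0.4267, 0.3599, 0.2504]
ee_rot: [[0.753, 0.658, 0.0], [0.658, -0.753, 0.001], [0.001, -0.001, -1.0]]
wrist_force: [-0.1, 0.2, -0.5]
gripper_width: 0.601
gripper_force: 0.0
t 1.2 cradle [  7.4 178.8] tipz 180.4 F [-0.1  0.2 -0.5] Fcr [0.1 0.2] open 0.6013630666063512 j [ 57.  18. -13.  -0. -60.  74.]
row [-0.4, 0.6, 0.4] [-0.0007, -0.0009, -0.0024] from world [426.7 359.9 250.4] cradle [  7.4 178.8] tipz 180.4
325.19226210127806
(7, 178, 76) [286. 212.]
(0, 148, 16) [315. 201.]
(0, -148, 16) [535. 202.]
(0, 0, 16) [444. 201.]
(106, 0, 47) [466. 107.]
```

View pics/w1.png

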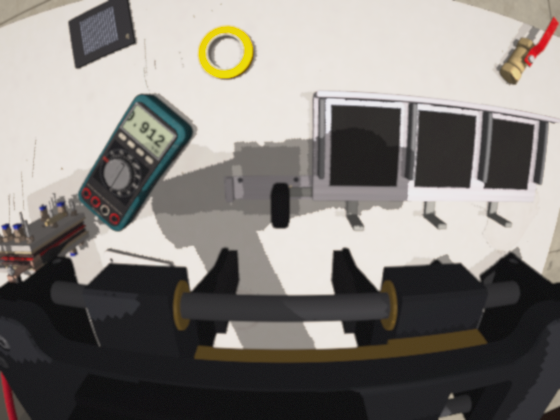

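The wrist view confirms the calibration: cradle left front corner at (315,199), predicted (315,201). The grip is at (281,205), between the fingers. Next I descend and grasp it.

```bash
python3 -m pendant '[[[0,1,45],[0,0,-0.0024]],[[0,1,90],[0,0,-0.0024]],[[0,1,110],[0,0,-0.0024]],[[0,1,130],[0,0,-0.0024]],[[0,1,130],[0,0,-0.0024]]]'
python3 -m pendant '[[[0,0,0],[0,0,0]],[[0,0,0],[0,0,0]],[[0,0,0],[0,0,0]],[[0,0,0],[0,0,0]],[[0,0,0],[0,0,0]],[[0,0,0],[0,0,0]],[[0,0,0],[0,0,0]],[[0,0,0],[0,0,0]]]' 0
python3 -c "
from h import *
st()"
```

```text
time_s: 1.75
tcp_pos: [0.4262, 0.3581, 0.1176]
ee_rot: [[0.75, 0.661, -0.004], [0.661, -0.75, -0.004], [-0.005, 0.001, -1.0]]
wrist_force: [-1.0, 0.0, -0.2]
gripper_width: 0.601
gripper_force: 0.0
time_s: 2.55
tcp_pos: [0.4276, 0.3598, 0.1212]
ee_rot: [[0.749, 0.662, 0.001], [0.662, -0.749, 0.002], [0.003, -0.001, -1.0]]
wrist_force: [-3.1, 0.9, 5.5]
gripper_width: 0.179
gripper_force: 30.0
t 2.55 cradle [  8.  178.1] tipz 51.2 F [-3.1  0.9  5.5] Fcr [-1.7  2.7] open 0.1788355986126351 j [ 57.  26. -21.  -0. -43.  75.]
```

```bash
python3 -m pendant '[[[0,-4,0],[0,0,0]],[[0,-9,0],[0,0,0]],[[0,-14,0],[0,0,0]],[[0,-19,0],[0,0,0]],[[0,-24,0],[0,0,0]],[[0,-29,0],[0,0,0]],[[0,-33,0],[0,0,0]],[[0,-36,0],[0,0,0]],[[0,-38,0],[0,0,0]],[[0,-38,0],[0,0,0]]]'
python3 -c "
from h import *
st()"
python3 -m pendant '[[[0,-1,0],[0,0,0]],[[0,-2,0],[0,0,0]],[[0,-3,0],[0,0,0]],[[0,-3,0],[0,0,0]]]'
python3 -c "
from h import *
st()"
```

```text
time_s: 3.55
tcp_pos: [0.4028, 0.3879, 0.1212]
ee_rot: [[0.749, 0.662, 0.002], [0.662, -0.749, 0.001], [0.002, 0.0, -1.0]]
wrist_force: [0.5, -1.1, 6.2]
gripper_width: 0.185
gripper_force: 30.0
t 3.55 cradle [  8.  215.6] tipz 51.2 F [ 0.5 -1.1  6.2] Fcr [-0.4 -1.2] open 0.18518432104784285 j [ 61.  26. -21.   0. -43.  71.]
time_s: 3.95
tcp_pos: [0.401, 0.39, 0.1212]
ee_rot: [[0.749, 0.662, 0.002], [0.662, -0.749, 0.001], [0.002, 0.0, -1.0]]
wrist_force: [0.0, -1.7, 6.5]
gripper_width: 0.177
gripper_force: 30.0
t 3.95 cradle [  8.  218.3] tipz 51.2 F [ 0.  -1.7  6.5] Fcr [-1.1 -1.3] open 0.17661536715226925 j [ 61.  26. -21.   0. -43.  71.]
```

Not at the stop yet, so I'm continuing in small steps.

```bash
for i in 1 2 3; do python3 -c "
from h import *
st()"; python3 -m pendant '[[[0,-0.5,0],[0,0,0]],[[0,-1,0],[0,0,0]],[[0,-1.5,0],[0,0,0]],[[0,-1.5,0],[0,0,0]]]' >/dev/null; done; python3 -c "
from h import *
st()"
```

```text
t 3.95 cradle [  8.  218.3] tipz 51.2 F [ 0.  -1.7  6.5] Fcr [-1.1 -1.3] open 0.17661536715226925 j [ 61.  26. -21.   0. -43.  71.]
t 4.35 cradle [  7.9 219.7] tipz 51.2 F [ 1.  -1.4  5.2] Fcr [-0.2 -1.7] open 0.18497228753203365 j [ 61.  26. -21.   0. -43.  70.]
t 4.75 cradle [  7.9 221.2] tipz 51.2 F [ 1.2 -1.8  5.6] Fcr [-0.3 -2.1] open 0.1808956315193025 j [ 61.  26. -21.   0. -43.  70.]
t 5.15 cradle [  7.9 221.5] tipz 51.2 F [ 6.9 -5.1  5.2] Fcr [ 1.8 -8.4] open 0.18141184988089304 j [ 61.  26. -21.   0. -43.  70.]
```

Force jumped to 8 N at y=221.5, so the lock is fully open. I expected 219, so the cradle's y origin is about 2 mm further left. Release, rise and re-measure the packs.

```bash
sed -i 's/^O=np.array(\[539.,220.7\])/O=np.array([537.7,222.2])/' h.py
python3 -m pendant '[[[0,0,0],[0,0,0]],[[0,0,0],[0,0,0]],[[0,0,0],[0,0,0]],[[0,0,-30],[0,0,0]],[[0,0,-70],[0,0,0]],[[0,0,-110],[0,0,0]],[[0,0,-130],[0,0,0]],[[0,0,-130],[0,0,0]]]' 1
cat > pk.py <<'E'
from h import *
c=cap('top'); f=c['frame']
hsv=cv2.cvtColor(f,cv2.COLOR_RGB2HSV)
m=((hsv[:,:,0]>15)&(hsv[:,:,0]<32)&(hsv[:,:,1]>130)&(hsv[:,:,2]>90)).astype(np.uint8); m[:, :230]=0; m[:125]=0; m[300:]=0
cs,_=cv2.findContours(m,cv2.RETR_EXTERNAL,cv2.CHAIN_APPROX_NONE)
S=[onz(c,*k.reshape(-1,2).mean(0),.107)[:2]*1000 for k in cs if len(k)>3]
for i in range(len(S)):
    for j in range(i):
        d=S[i]-S[j]
        if np.linalg.norm(d)<30: q=(S[i]+S[j])/2; print('pack',np.round(q,1),'cradle',C(q),'yaw',np.round(np.degrees(np.arctan2(*d[::-1])),1))
np.save('last.npy',f)
E
python3 pk.py; python3 -c "
from h import *
st();go((453.7,131.7),180,-7.8)"
```

```text
time_s: 5.95
tcp_pos: [0.3979, 0.3946, 0.2541]
ee_rot: [[0.749, 0.663, 0.005], [0.663, -0.749, 0.007], [0.008, -0.003, -1.0]]
wrist_force: [-0.7, 1.3, -0.8]
gripper_width: 0.827
gripper_force: 0.0
pack [454.2 131.7] cradle [-122.5  -13. ] yaw -7.5
pack [536.2  44.2] cradle [-118.6 -132.8] yaw -14.0
t 6.0 cradle [  7.5 221.7] tipz 181.6 F [-0.3 -0.4 -0.8] Fcr [-0.5 -0.1] open 0.8737319969191572 j [ 61.  17. -13.  -0. -60.  70.]
row [-131.1, 233.8, 0.7] [-0.0005, -0.0043, -0.7111] from world [397.2 393.7 251.6] cradle [  7.5 221.7] tipz 181.6
```

```bash
python3 -m pendant '[[[-131,234,0],[0,0,-0.7111]],[[-131,234,0],[0,0,-0.7111]],[[-131,234,0],[0,0,-0.7111]],[[-131,234,0],[0,0,-0.7111]],[[-131,234,0],[0,0,-0.7111]],[[-131,234,0],[0,0,-0.7111]],[[-131,234,0],[0,0,-0.7111]],[[-131,234,0],[0,0,-0.7111]],[[-131,234,0],[0,0,-0.7111]]]' 1
python3 -c "
from h import *
st();go((453.7,131.7),180,-7.8)
c=cap('wrist');save(c,'w2.png')
print(np.round(proj(c,[.4542,.1317,.108]),0))
for sx in (-1,1):
  for sy in (-1,1):
    a=np.radians(-7.8);p=np.array([453.7,131.7])+31*sx*np.array([np.cos(a),np.sin(a)])+31*sy*np.array([-np.sin(a),np.cos(a)]);print(np.round(proj(c,[*p/1000,.105]),0))
"
```

```text
time_s: 6.9
tcp_pos: [0.4536, 0.1316, 0.2493]
ee_rot: [[0.135, 0.991, -0.001], [0.991, -0.135, 0.0], [0.0, -0.001, -1.0]]
wrist_force: [0.6, 0.4, 0.4]
gripper_width: 1.002
gripper_force: 0.0
t 6.9 cradle [-123.   -12.6] tipz 179.3 F [0.6 0.4 0.4] Fcr [ 0.7 -0. ] open 1.0016272572226868 j [ 36.   9. -24.  -0. -57. 136.]
row [0.1, 0.1, -0.7] [-0.0011, -0.0003, 0.0004] from world [453.6 131.6 249.3] cradle [-123.   -12.6] tipz 179.3
[286. 224.]
[247. 259.]
[243. 184.]
[323. 259.]
[326. 184.]
```

View pics/w2.png

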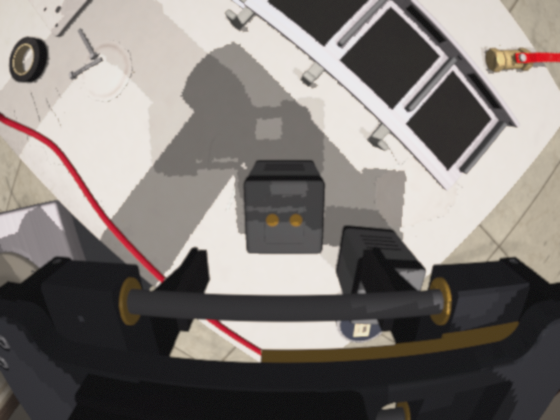

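Pack A lies between the fingers: corners near (245,180), (324,180), (323,252) and (248,252), within 2–3 mm of prediction. The right finger clears pack B. Descend and grip.

```bash
python3 -m pendant '[[[0,0,30],[0,0,0]],[[0,0,60],[0,0,0]],[[0,0,90],[0,0,0]],[[0,0,105],[0,0,0]],[[0,0,115],[0,0,0]],[[0,0,115],[0,0,0]]]'
python3 -m pendant '[[[0,0,0],[0,0,0]],[[0,0,0],[0,0,0]],[[0,0,0],[0,0,0]],[[0,0,0],[0,0,0]],[[0,0,0],[0,0,0]],[[0,0,0],[0,0,0]]]' 0
python3 -m pendant '[[[0,0,-3],[0,0,0]],[[0,0,-8],[0,0,0]],[[0,0,-15],[0,0,0]],[[0,0,-25],[0,0,0]],[[0,0,-35],[0,0,0]],[[0,0,-45],[0,0,0]],[[0,0,-55],[0,0,0]],[[0,0,-60],[0,0,0]],[[0,0,-60],[0,0,0]]]'
python3 -c "
from h import *
st();go(W(-70,0),125); go(W(-33,0),125)"
```

```text
time_s: 7.55
tcp_pos: [0.4534, 0.1317, 0.134]
ee_rot: [[0.135, 0.991, -0.002], [0.991, -0.135, -0.0], [-0.001, -0.002, -1.0]]
wrist_force: [-0.6, -0.0, 0.4]
gripper_width: 0.996
gripper_force: 0.0
time_s: 8.15
tcp_pos: [0.454, 0.1313, 0.1358]
ee_rot: [[0.136, 0.991, 0.001], [0.991, -0.136, 0.001], [0.002, 0.001, -1.0]]
wrist_force: [-2.9, 0.0, 5.8]
gripper_width: 0.708
gripper_force: 30.0
time_s: 9.05
tcp_pos: [0.4543, 0.1314, 0.1962]
ee_rot: [[0.136, 0.991, 0.002], [0.991, -0.136, 0.002], [0.003, 0.002, -1.0]]
wrist_force: [-0.1, -0.4, -3.0]
gripper_width: 0.712
gripper_force: 30.0
t 9.05 cradle [-122.6  -13.2] tipz 126.2 F [-0.1 -0.4 -3. ] Fcr [-0.3 -0.2] open 0.7119679649239926 j [ 36.  13. -28.  -0. -49. 136.]
row [48.4, 24.4, 1.4] [0.0008, -0.0033, 0.7137] from world [454.3 131.4 196.2] cradle [-122.6  -13.2] tipz 126.2
row [76.3, 48.7, 1.5] [0.0008, -0.0033, 0.7137] from world [454.3 131.4 196.2] cradle [-122.6  -13.2] tipz 126.2
```

```bash
python3 -m pendant '[[[10,4,0],[0,0,0.1]],[[20,9,0],[0,0,0.2]],[[30,14,0],[0,0,0.3]],[[40,20,0],[0,0,0.42]],[[50,26,0],[0,0,0.54]],[[60,34,0],[0,0,0.66]],[[70,43,0],[0,0,0.714]],[[70,43,0],[0,0,0.714]],[[70,43,0],[0,0,0.714]]]'
python3 -c "
from h import *
st();go(W(-42,0),68)"
```

```text
time_s: 9.95
tcp_pos: [0.5055, 0.1943, 0.1944]
ee_rot: [[0.751, 0.66, -0.002], [0.66, -0.751, 0.0], [-0.001, -0.001, -1.0]]
wrist_force: [-0.3, -0.4, -3.5]
gripper_width: 0.713
gripper_force: 30.0
t 9.95 cradle [-42.7   0.3] tipz 124.4 F [-0.3 -0.4 -3.5] Fcr [-0.5 -0.1] open 0.7133231133489821 j [ 38.  19. -19.  -0. -52.  93.]
row [0.7, 0.4, 56.4] [-0.0012, 0.0013, 0.0004] from world [505.5 194.3 194.4] cradle [-42.7   0.3] tipz 124.4
```

```bash
python3 -m pendant '[[[0,0,15],[0,0,0]],[[0,0,30],[0,0,0]],[[0,0,42],[0,0,0]],[[0,0,50],[0,0,0]],[[0,0,55],[0,0,0]],[[0,0,57.5],[0,0,0]],[[0,0,57.5],[0,0,0]]]'
python3 -c "
from h import *
st()"
python3 -m pendant '[[[2,0,0],[0,0,0]],[[4,0,0],[0,0,0]],[[6,0,0],[0,0,0]],[[6,0,0],[0,0,0]]]'
python3 -c "
from h import *
st()"
```

```text
time_s: 10.65
tcp_pos: [0.5062, 0.1948, 0.1378]
ee_rot: [[0.751, 0.66, 0.0], [0.66, -0.751, 0.001], [0.001, -0.001, -1.0]]
wrist_force: [-0.6, 0.4, -2.9]
gripper_width: 0.708
gripper_force: 30.0
t 10.65 cradle [-41.8   0.2] tipz 67.8 F [-0.6  0.4 -2.9] Fcr [-0.2  0.8] open 0.7084162633739749 j [ 38.  24. -23.  -0. -44.  93.]
time_s: 11.05
tcp_pos: [0.511, 0.199, 0.138]
ee_rot: [[0.751, 0.66, 0.001], [0.66, -0.751, 0.002], [0.002, -0.0, -1.0]]
wrist_force: [-0.6, -0.1, -4.2]
gripper_width: 0.712
gripper_force: 30.0
t 11.05 cradle [-35.4   0.2] tipz 68.0 F [-0.6 -0.1 -4.2] Fcr [-0.5  0.3] open 0.7119666702298385 j [ 38.  24. -22.  -0. -44.  93.]
```

```bash
python3 -m pendant '[[[0,0,1],[0,0,0]],[[0,0,1.5],[0,0,0]],[[0,0,1.5],[0,0,0]]]' >/dev/null
for i in 1 2 3 4; do python3 -m pendant '[[[0.7,0,0],[0,0,0]],[[1.4,0,0],[0,0,0]],[[1.4,0,0],[0,0,0]]]' >/dev/null;  python3 -c "
from h import *
st()"; done
```

```text
t 11.65 cradle [-34.3   0.2] tipz 66.3 F [ 0.5 -0.8 -2.5] Fcr [-0.2 -0.9] open 0.7116933427647487 j [ 38.  24. -22.  -0. -44.  93.]
t 11.95 cradle [-33.6   0.2] tipz 66.1 F [-1.4 -0.7 -2.7] Fcr [-1.5  0.4] open 0.7089842411448241 j [ 38.  24. -21.  -0. -44.  93.]
t 12.25 cradle [-33.1   0.2] tipz 66.1 F [-4.2 -4.1 -0.6] Fcr [-5.8 -0.3] open 0.7141798445741129 j [ 38.  24. -21.  -0. -44.  93.]
t 12.55 cradle [-32.8   0.2] tipz 66.1 F [-5.5 -4.6  2.6] Fcr [-7.2  0.2] open 0.7131904186209047 j [ 38.  24. -21.  -0. -45.  93.]
```

```bash
python3 -m pendant '[[[-1,0,0],[0,0,0]],[[-1,0,0],[0,0,0]],[[-1,0,0],[0,0,0]],[[-1,0,0],[0,0,0]],[[-1,0,-20],[0,0,0]],[[-1,0,-50],[0,0,0]],[[-1,0,-80],[0,0,0]],[[-1,0,-80],[0,0,0]]]' 1
python3 -m pendant '[[[-30,0,0],[0,0,0]],[[-60,0,0],[0,0,0]],[[-60,0,0],[0,0,0]],[[-60,0,0],[0,0,0]]]' 0
python3 pk.py; python3 -c "
from h import *
st();go(W(-95,0),88)
c=cap('scene');f=c['frame'][130:330,180:420];cv2.imwrite('pics/s3.png',cv2.resize(f,None,fx=3,fy=3,interpolation=2)[:,:,::-1])"
```

```text
time_s: 13.35
tcp_pos: [0.5165, 0.2032, 0.2212]
ee_rot: [[0.751, 0.661, 0.01], [0.66, -0.751, 0.007], [0.012, 0.001, -1.0]]
wrist_force: [0.1, 0.1, 0.2]
gripper_width: 1.002
gripper_force: 0.0
time_s: 13.75
tcp_pos: [0.469, 0.162, 0.2164]
ee_rot: [[0.752, 0.66, 0.001], [0.66, -0.752, 0.002], [0.002, -0.0, -1.0]]
wrist_force: [-0.1, -0.1, -0.8]
gripper_width: 0.721
gripper_force: 0.0
t 13.8 cradle [-90.8   0.1] tipz 146.4 F [-0.3  0.3  0.3] Fcr [-0.   0.4] open 0.6779990578513835 j [ 38.  14. -24.  -0. -52.  93.]
row [-4.5, 0.1, 58.4] [-0.0003, -0.0024, -0.0002] from world [469.5 162.4 216.4] cradle [-90.8   0.1] tipz 146.4
```

View pics/s3.png

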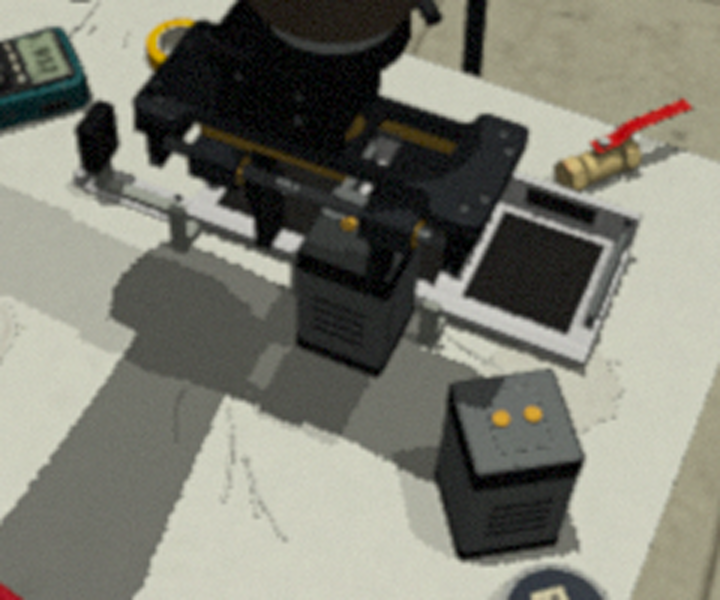

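Pack A stands upright against the step in the middle lane, clear of the keepers. Pack B is unmoved at (515,460). Lower the closed fingers behind A.

```bash
python3 -m pendant '[[[-5,0,0],[0,0,0]],[[-5,0,0],[0,0,0]],[[-5,0,0],[0,0,0]],[[-5,0,20],[0,0,0]],[[-5,0,40],[0,0,0]],[[-5,0,58],[0,0,0]],[[-5,0,58],[0,0,0]]]' 0
python3 -m pendant '[[[5,0,0],[0,0,0]],[[10,0,0],[0,0,0]],[[15,0,0],[0,0,0]],[[20,0,0],[0,0,0]],[[24,0,0],[0,0,0]],[[28,0,0],[0,0,0]],[[32,0,0],[0,0,0]],[[36,0,0],[0,0,0]]]'
python3 -c "
from h import *
st()"
```

```text
time_s: 14.55
tcp_pos: [0.4641, 0.1581, 0.156]
ee_rot: [[0.752, 0.659, -0.004], [0.659, -0.752, -0.002], [-0.004, -0.001, -1.0]]
wrist_force: [-0.3, -0.8, -0.6]
gripper_width: 0.032
gripper_force: 0.0
time_s: 15.35
tcp_pos: [0.4922, 0.1824, 0.1583]
ee_rot: [[0.752, 0.66, -0.0], [0.66, -0.752, 0.001], [0.0, -0.001, -1.0]]
wrist_force: [-3.6, -2.8, 3.7]
gripper_width: 0.005
gripper_force: 2.0
t 15.35 cradle [-60.5   0.1] tipz 88.3 F [-3.6 -2.8  3.7] Fcr [-4.5  0.3] open 0.0052541521042106555 j [ 38.  21. -24.  -0. -46.  93.]
```

```bash
python3 -m pendant '[[[4,0,0],[0,0,0]],[[8,0,0],[0,0,0]],[[12,0,0],[0,0,0]],[[16,0,0],[0,0,0]],[[20,0,0],[0,0,0]],[[24,0,0],[0,0,0]],[[28,0,0],[0,0,0]],[[30,0,0],[0,0,0]]]' >/dev/null
python3 -c "
from h import *
st()
c=cap('scene');f=c['frame'][130:330,180:420];cv2.imwrite('pics/s4.png',cv2.resize(f,None,fx=3,fy=3,interpolation=2)[:,:,::-1])"
```

```text
t 16.15 cradle [-29.5   0.3] tipz 87.9 F [ 0.9 -1.2  0.7] Fcr [-0.1 -1.5] open 0.0022228484446250372 j [ 38.  23. -20.  -0. -47.  93.]
```

View pics/s4.png

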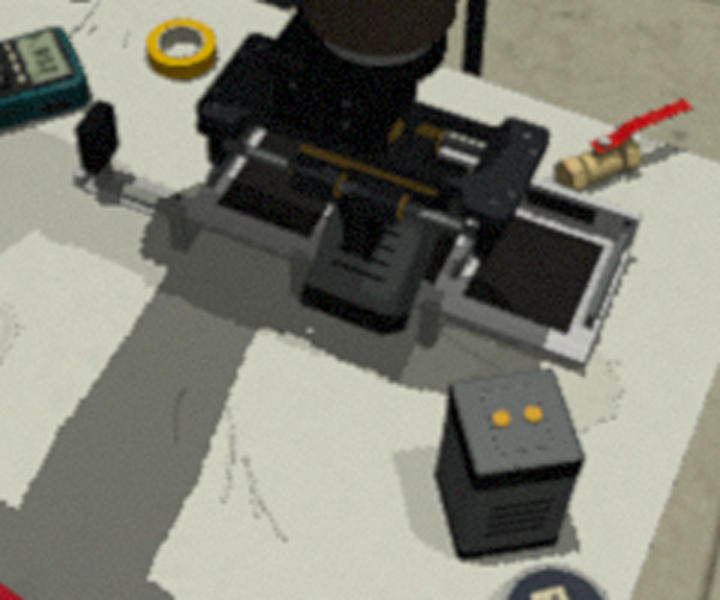

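Pack A has tipped onto the deck, terminal end back, with its base overhanging the step between the keepers. Back off, lower and push it home.

```bash
python3 -m pendant '[[[-20,0,-10],[0,0,0]],[[-40,0,-10],[0,0,0]],[[-60,0,-5],[0,0,0]],[[-60,0,20],[0,0,0]],[[-60,0,40],[0,0,0]],[[-60,0,46],[0,0,0]],[[-60,0,46],[0,0,0]]]' >/dev/null
python3 -m pendant '[[[6,0,0],[0,0,0]],[[12,0,0],[0,0,0]],[[18,0,0],[0,0,0]],[[24,0,0],[0,0,0]],[[30,0,0],[0,0,0]],[[36,0,0],[0,0,0]],[[42,0,0],[0,0,0]],[[48,0,0],[0,0,0]],[[54,0,0],[0,0,0]],[[60,0,0],[0,0,0]]]' >/dev/null
python3 -c "
from h import *
st()"
python3 -m pendant '[[[3,0,0],[0,0,0]],[[6,0,0],[0,0,0]],[[9,0,0],[0,0,0]],[[9,0,0],[0,0,0]]]' >/dev/null
python3 -c "
from h import *
st()"
```

```text
t 17.9 cradle [-30.    0.3] tipz 42.0 F [-1.4 -1.4 -1. ] Fcr [-2.  -0.2] open 0.001222917154054765 j [ 38.  26. -22.  -0. -41.  93.]
t 18.3 cradle [-20.6   0.2] tipz 42.4 F [-0.9 -1.  -0. ] Fcr [-1.3 -0.1] open 0.0055290222153247396 j [ 38.  27. -21.  -0. -42.  93.]
```

```bash
for i in 1 2 3 4 5 6; do python3 -m pendant '[[[1,0,0],[0,0,0]],[[2,0,0],[0,0,0]],[[2,0,0],[0,0,0]]]' >/dev/null
python3 -c "
from h import *
st()"; done
```

```text
t 18.6 cradle [-19.3   0.2] tipz 42.4 F [-0.6 -0.9  1. ] Fcr [-1.1 -0.3] open 0.0031006546777041996 j [ 38.  27. -21.  -0. -42.  93.]
t 18.9 cradle [-17.1   0.2] tipz 42.4 F [-1.6 -1.5  0.1] Fcr [-2.2 -0.1] open 0.0024841524137335937 j [ 38.  27. -21.  -0. -42.  93.]
t 19.2 cradle [-15.    0.2] tipz 42.3 F [-1.7 -0.6  1.4] Fcr [-1.7  0.6] open 0.0029389724836645 j [ 38.  28. -20.  -0. -42.  93.]
t 19.5 cradle [-13.    0.2] tipz 42.3 F [-1.4 -0.9  0. ] Fcr [-1.7  0.2] open 0.006468965065955003 j [ 38.  28. -20.  -0. -42.  93.]
t 19.8 cradle [-11.2   0.2] tipz 42.2 F [-0.9 -2.4  0. ] Fcr [-2.3 -1.2] open -1.9917443153075294e-05 j [ 38.  28. -20.  -0. -42.  93.]
t 20.1 cradle [-10.9   0.2] tipz 42.0 F [-4.4 -3.4  2.6] Fcr [-5.5  0.3] open 0.005958617255328416 j [ 38.  28. -20.  -0. -43.  93.]
```

Force rises with the base at x≈-1.4, so the studs are at the wall. Back off, rise, and look again.

```bash
python3 -m pendant '[[[0.5,0,0],[0,0,0]],[[0.5,0,0],[0,0,0]],[[-20,0,0],[0,0,0]],[[-45,0,0],[0,0,0]],[[-45,0,-40],[0,0,0]],[[-45,0,-80],[0,0,0]],[[-45,0,-120],[0,0,0]],[[-80,0,-140],[0,0,0]],[[-120,-40,-140],[0,0,0]],[[-150,-80,-140],[0,0,0]]]' 1
python3 -m pendant '[[[0,-50,0],[0,0,0]],[[0,-90,0],[0,0,0]],[[0,-90,0],[0,0,0]]]' 1 >/dev/null
python3 pk.py; python3 -c "
from h import *
st()
c=cap('top')
cv2.imwrite('pics/t5.png',cv2.resize(c['frame'][100:265,190:415],None,fx=3.5,fy=3.5,interpolation=2)[:,:,::-1])"
```

```text
time_s: 21.1
tcp_pos: [0.3713, 0.1763, 0.2532]
ee_rot: [[0.754, 0.657, 0.004], [0.657, -0.754, 0.005], [0.007, -0.001, -1.0]]
wrist_force: [-0.2, 0.8, 0.2]
gripper_width: 0.836
gripper_force: 0.0
pack [536.2  44.2] cradle [-118.6 -132.8] yaw -14.0
t 21.45 cradle [-154.4  167.4] tipz 183.2 F [-0.1 -0.5 -0.4] Fcr [-0.4 -0.3] open 0.9932323033721233 j [ 62.   1. -33.  -0. -56.  70.]
```

View pics/t5.png

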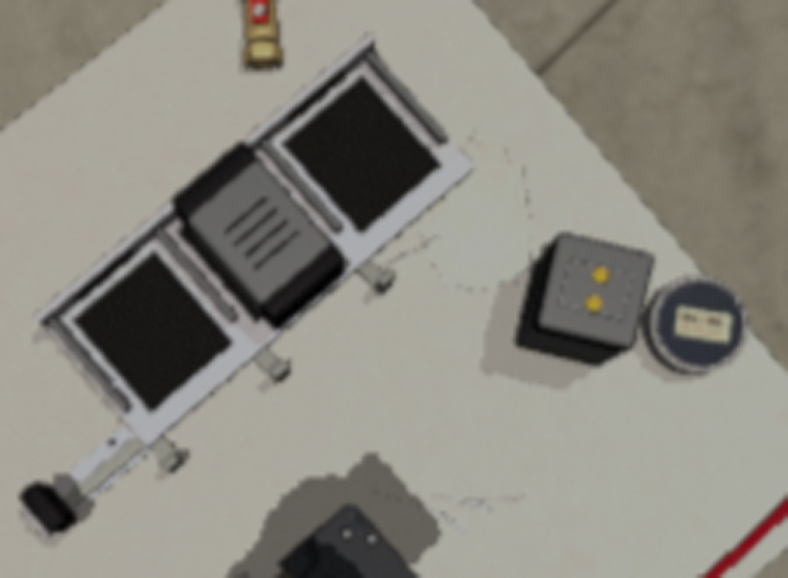

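Pack A lies flat in the middle lane at the wall, and the lock is open. Pack B is unmoved at (536,44). Next, B goes to the right lane.

```bash
python3 -c "
from h import *
go((536,44.2),180,-14)"
```

```text
row [35.0, 298.9, 2.6] [-0.0003, -0.0044, -0.603] from world [311.9 245.1 252.9] cradle [-154.7  166.2] tipz 182.9
```

```bash
python3 -m pendant '[[[35,299,2],[0,0,-0.603]],[[35,299,2],[0,0,-0.603]],[[35,299,2],[0,0,-0.603]],[[35,299,2],[0,0,-0.603]],[[35,299,2],[0,0,-0.603]],[[35,299,2],[0,0,-0.603]],[[35,299,2],[0,0,-0.603]],[[35,299,2],[0,0,-0.603]],[[35,299,2],[0,0,-0.603]]]' 1 >/dev/null
python3 -c "
from h import *
st();go((536,44.2),180,-14)
c=cap('wrist');f=c['frame'];hsv=cv2.cvtColor(f,cv2.COLOR_RGB2HSV)
m=((hsv[:,:,0]>10)&(hsv[:,:,0]<32)&(hsv[:,:,1]>130)&(hsv[:,:,2]>90)).astype(np.uint8); m[:180]=0;m[255:]=0;m[:,:230]=0;m[:,340:]=0
cs,_=cv2.findContours(m,0,1)
S=[k.reshape(-1,2).mean(0) for k in cs if len(k)>3]; print(S)
for q in S: print(onz(c,*q,.108)*1000)
print(proj(c,[.536,.0442,.108]))
"
```

```text
t 22.4 cradle [-121.3 -136.4] tipz 179.2 F [-1. -0. -0.] Fcr [-0.8  0.6] open 0.9999061898959605 j [ 21.  16. -15.  -0. -59. 144.]
row [4.2, -1.5, -0.8] [-0.0008, -0.0009, -0.008] from world [536.4  39.8 249.2] cradle [-121.3 -136.4] tipz 179.2
[array([293.3030303 , 214.27272727]), array([269.36363636, 214.6969697 ])]
[544.56896678  46.11774922 108.        ]
[526.99729943  50.31006801 108.        ]
(np.float64(282.9466893925334), np.float64(219.2938156338062))
```

```bash
python3 -m pendant '[[[6.5,-1,0],[0,0,-0.008]],[[6.5,-1,30],[0,0,-0.008]],[[6.5,-1,60],[0,0,-0.008]],[[6.5,-1,90],[0,0,-0.008]],[[6.5,-1,105],[0,0,-0.008]],[[6.5,-1,114],[0,0,-0.008]],[[6.5,-1,114],[0,0,-0.008]]]' >/dev/null
python3 -c "
from h import *
st()"
python3 -m pendant '[[[0,0,0],[0,0,0]],[[0,0,0],[0,0,0]],[[0,0,0],[0,0,0]],[[0,0,0],[0,0,0]],[[0,0,0],[0,0,0]],[[0,0,0],[0,0,0]]]' 0
python3 -m pendant '[[[0,0,-3],[0,0,0]],[[0,0,-8],[0,0,0]],[[0,0,-15],[0,0,0]],[[0,0,-25],[0,0,0]],[[0,0,-35],[0,0,0]],[[0,0,-45],[0,0,0]],[[0,0,-55],[0,0,0]],[[0,0,-60],[0,0,0]],[[0,0,-60],[0,0,0]]]' >/dev/null
python3 -c "
from h import *
st();go(W(-42,-94),125)"
```

```text
t 23.15 cradle [-115.5 -128.4] tipz 65.5 F [-0.  -0.  -0.1] Fcr [-0. -0.] open 1.0030778059449637 j [ 23.  23. -23.  -0. -43. 144.]
time_s: 23.75
tcp_pos: [0.5364, 0.0488, 0.1367]
ee_rot: [[0.237, 0.971, 0.001], [0.971, -0.237, 0.001], [0.002, 0.001, -1.0]]
wrist_force: [-1.3, 0.8, 3.7]
gripper_width: 0.713
gripper_force: 30.0
t 24.65 cradle [-115.2 -129.7] tipz 127.3 F [ 1.  -0.  -5.1] Fcr [ 0.8 -0.7] open 0.7129207902052808 j [ 22.  19. -19.  -0. -52. 144.]
row [80.3, 12.8, 2.5] [0.0011, -0.0031, 0.6106] from world [536.7  48.8 197.3] cradle [-115.2 -129.7] tipz 127.3
```

```bash
python3 -m pendant '[[[12,2,0],[0,0,0.09]],[[24,4,0],[0,0,0.18]],[[36,6,0],[0,0,0.27]],[[48,8,0],[0,0,0.38]],[[60,10,0],[0,0,0.5]],[[70,11.5,0],[0,0,0.57]],[[78,12.5,0],[0,0,0.611]],[[78,12.5,0],[0,0,0.611]],[[78,12.5,0],[0,0,0.611]]]' >/dev/null
python3 -c "
from h import *
st();go(W(-42,-94),67)"
python3 -m pendant '[[[0,0,15],[0,0,0]],[[0,0,30],[0,0,0]],[[0,0,42],[0,0,0]],[[0,0,50],[0,0,0]],[[0,0,54],[0,0,0]],[[0,0,57],[0,0,0]],[[0,0,57],[0,0,0]]]' >/dev/null
python3 -c "
from h import *
st();go(W(-36,-94),66.5)"
```

```text
t 25.55 cradle [-45.  -94.8] tipz 125.6 F [ 0.3  0.1 -4.8] Fcr [ 0.3 -0.2] open 0.7100837042067986 j [ 28.  23. -14.  -0. -54. 103.]
row [3.0, -0.7, 58.6] [-0.0012, 0.0005, 0.0005] from world [566.4 121.3 195.6] cradle [-45.  -94.8] tipz 125.6
t 26.25 cradle [-44.4 -95. ] tipz 69.2 F [ 1.1 -0.2 -4.5] Fcr [ 0.7 -0.9] open 0.7148454908619019 j [ 28.  26. -17.  -0. -46. 103.]
row [8.3, -0.9, 2.7] [-0.0006, -0.001, -0.0002] from world [567.  121.6 139.2] cradle [-44.4 -95. ] tipz 69.2
```

```bash
python3 -m pendant '[[[2,-0.9,1],[0,0,0]],[[4,-0.9,2],[0,0,0]],[[6,-0.9,2.6],[0,0,0]],[[8,-0.9,2.6],[0,0,0]],[[8,-0.9,2.6],[0,0,0]]]' >/dev/null
python3 -c "
from h import *
st()"
for i in 1 2 3 4; do python3 -m pendant '[[[0.7,0,0],[0,0,0]],[[1.3,0,0],[0,0,0]],[[1.3,0,0],[0,0,0]]]' >/dev/null;  python3 -c "
from h import *
st()"; done
```

```text
t 26.75 cradle [-35.9 -94.1] tipz 66.8 F [-0.5 -0.7 -5.9] Fcr [-0.8 -0.2] open 0.7067930066101182 j [ 28.  27. -16.  -0. -47. 103.]
t 27.05 cradle [-35.1 -94.1] tipz 66.8 F [ 0.6 -0.7 -3.3] Fcr [-0. -1.] open 0.7126942987093171 j [ 28.  27. -16.  -0. -47. 103.]
t 27.35 cradle [-33.7 -94.1] tipz 66.8 F [-0.4 -0.6 -1.6] Fcr [-0.7 -0.2] open 0.7071287775983001 j [ 28.  27. -16.  -0. -47. 103.]
t 27.65 cradle [-32.4 -94.1] tipz 66.8 F [-1.6 -0.5 -0.2] Fcr [-1.5  0.7] open 0.706138228428754 j [ 28.  27. -16.  -0. -47. 103.]
t 27.95 cradle [-31.1 -94.1] tipz 66.8 F [-2.1 -1.1 -0.3] Fcr [-2.3  0.6] open 0.708957178928591 j [ 28.  27. -16.  -0. -47. 103.]
```

```bash
for i in 1 2 3; do python3 -m pendant '[[[0.7,0,0],[0,0,0]],[[1.3,0,0],[0,0,0]],[[1.3,0,0],[0,0,0]]]' >/dev/null;  python3 -c "
from h import *
st()"; done
```

```text
t 28.25 cradle [-29.8 -94.1] tipz 66.8 F [-1.7 -0.9  1.1] Fcr [-1.9  0.4] open 0.7069502159257293 j [ 29.  28. -15.  -0. -47. 103.]
t 28.55 cradle [-29.  -94.1] tipz 66.8 F [-2.7 -1.7  2.8] Fcr [-3.2  0.5] open 0.7107087627344878 j [ 29.  28. -15.  -0. -47. 103.]
t 28.85 cradle [-28.6 -94.1] tipz 66.9 F [-5.6 -4.1  5.7] Fcr [-6.9  0.6] open 0.7068557138432302 j [ 29.  28. -15.  -0. -47. 103.]
```

```bash
python3 -m pendant '[[[-1.3,0,0],[0,0,0]],[[-1.3,0,0],[0,0,0]],[[-1.3,0,0],[0,0,0]],[[-1.3,0,0],[0,0,0]],[[-1,0,-20],[0,0,0]],[[-1,0,-50],[0,0,0]],[[-1,0,-80],[0,0,0]],[[-1,0,-80],[0,0,0]]]' 1 >/dev/null
python3 -m pendant '[[[-30,0,0],[0,0,0]],[[-64,0,0],[0,0,0]],[[-64,0,0],[0,0,0]],[[-64,0,0],[0,0,0]],[[-64,0,0],[0,0,0]],[[-64,0,0],[0,0,0]]]' 0 >/dev/null
python3 -c "
from h import *
st();go(W(-95,-94),88)
c=cap('scene');f=c['frame'][130:330,180:420];cv2.imwrite('pics/s6.png',cv2.resize(f,None,fx=3,fy=3,interpolation=2)[:,:,::-1])"
```

```text
t 30.25 cradle [-91.5 -94.2] tipz 146.3 F [-0.6 -0.  -0.7] Fcr [-0.5  0.4] open 0.5383461539706401 j [ 27.  18. -18.  -0. -54. 104.]
row [-3.7, -0.0, 58.3] [-0.0005, -0.0014, -0.0] from world [531.   91.1 216.3] cradle [-91.5 -94.2] tipz 146.3
```

View pics/s6.png

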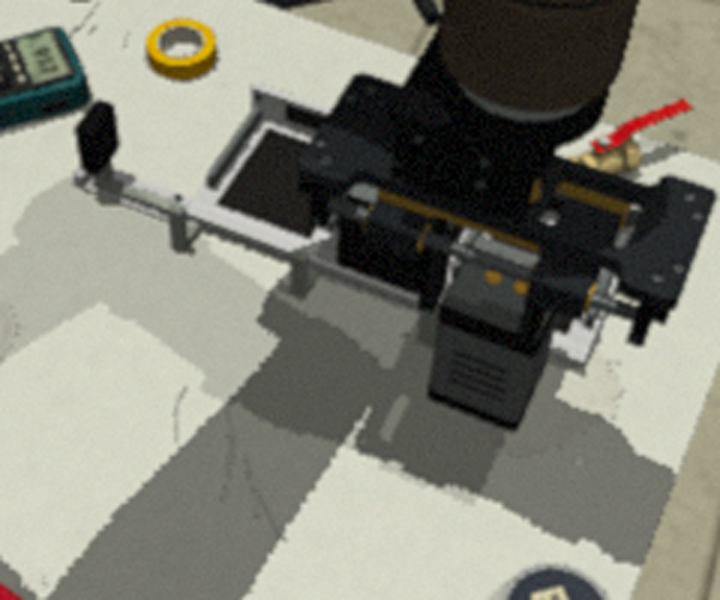

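Pack B stands upright in front of the right lane against the step, with the terminal studs at (508,283). Tip it the same way.

```bash
python3 -m pendant '[[[-7,0,0],[0,0,0]],[[-7,0,0],[0,0,0]],[[-7,0,0],[0,0,0]],[[-7,0,0],[0,0,0]],[[-7,0,20],[0,0,0]],[[-7,0,40],[0,0,0]],[[-7,0,58],[0,0,0]],[[-7,0,58],[0,0,0]]]' 0 >/dev/null
python3 -m pendant '[[[5,0,0],[0,0,0]],[[10,0,0],[0,0,0]],[[15,0,0],[0,0,0]],[[20,0,0],[0,0,0]],[[24,0,0],[0,0,0]],[[28,0,0],[0,0,0]],[[32,0,0],[0,0,0]],[[36,0,0],[0,0,0]],[[38,0,0],[0,0,0]]]' >/dev/null
python3 -c "
from h import *
st()"
python3 -m pendant '[[[4,0,0],[0,0,0]],[[8,0,0],[0,0,0]],[[12,0,0],[0,0,0]],[[16,0,0],[0,0,0]],[[20,0,0],[0,0,0]],[[24,0,0],[0,0,0]],[[28,0,0],[0,0,0]],[[31,0,0],[0,0,0]],[[31,0,0],[0,0,0]],[[31,0,0],[0,0,0]]]' >/dev/null
python3 -c "
from h import *
st()
c=cap('scene');f=c['frame'][130:330,180:420];cv2.imwrite('pics/s7.png',cv2.resize(f,None,fx=3,fy=3,interpolation=2)[:,:,::-1])"
```

```text
t 32.0 cradle [-62.6 -94.1] tipz 88.6 F [-2.7 -3.4  4.6] Fcr [-4.3 -0.8] open 0.0027667579262608665 j [ 28.  24. -18.  -0. -48. 104.]
t 33.0 cradle [-30.4 -93.9] tipz 88.1 F [ 0.6  0.4 -0.2] Fcr [ 0.8 -0.1] open 0.008903872130711983 j [ 28.  26. -14.  -0. -50. 103.]
```

View pics/s7.png

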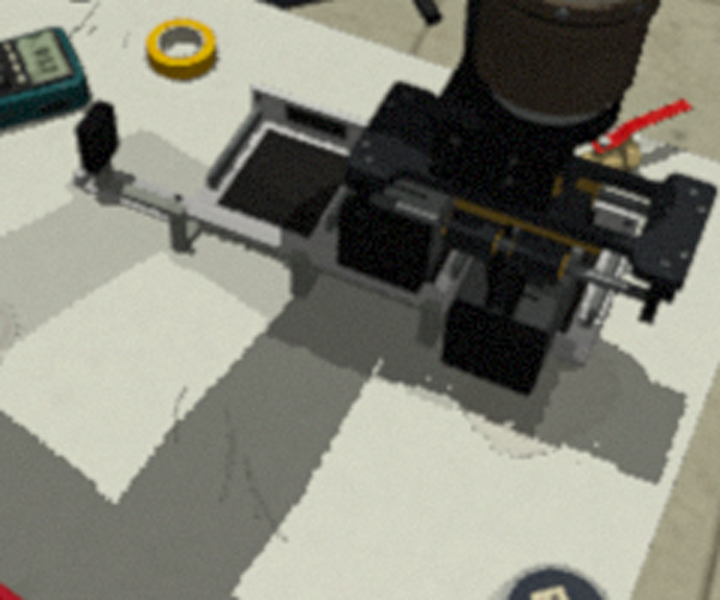

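B now lies flat on the deck, overhanging the front, with its base face at (495,340). Push it back.

```bash
python3 -m pendant '[[[-20,0,-10],[0,0,0]],[[-40,0,-10],[0,0,0]],[[-60,0,-5],[0,0,0]],[[-60,0,20],[0,0,0]],[[-60,0,40],[0,0,0]],[[-60,0,46],[0,0,0]],[[-60,0,46],[0,0,0]]]' >/dev/null
python3 -m pendant '[[[6,0,0],[0,0,0]],[[12,0,0],[0,0,0]],[[18,0,0],[0,0,0]],[[24,0,0],[0,0,0]],[[30,0,0],[0,0,0]],[[36,0,0],[0,0,0]],[[42,0,0],[0,0,0]],[[48,0,0],[0,0,0]],[[54,0,0],[0,0,0]],[[60,0,0],[0,0,0]]]' >/dev/null
python3 -m pendant '[[[3,0,0],[0,0,0]],[[6,0,0],[0,0,0]],[[9,0,0],[0,0,0]],[[12,0,0],[0,0,0]],[[14,0,0],[0,0,0]],[[15,0,0],[0,0,0]]]' >/dev/null
for i in 1 2 3 ; do python3 -c "
from h import *
st()";python3 -m pendant '[[[1,0,0],[0,0,0]],[[2,0,0],[0,0,0]],[[2,0,0],[0,0,0]]]' >/dev/null
 done; python3 -c "
from h import *
st()"
```

```text
t 35.35 cradle [-15.1 -94. ] tipz 42.6 F [-1.5 -1.5 -1.2] Fcr [-2.1 -0.2] open 0.005916486489034151 j [ 29.  30. -15.  -0. -45. 103.]
t 35.65 cradle [-13.1 -94.1] tipz 42.7 F [-0.8 -0.5 -1.3] Fcr [-0.9  0.2] open 0.0020980341244718754 j [ 29.  30. -14.  -0. -45. 102.]
t 35.95 cradle [-11.1 -94.1] tipz 42.7 F [-1.2 -0.9 -1.4] Fcr [-1.5  0.2] open 0.003234745523431223 j [ 29.  31. -14.  -0. -45. 102.]
t 36.25 cradle [-10.8 -94.1] tipz 42.7 F [-4.5 -4.3  2.7] Fcr [-6.2 -0.2] open 0.0037466594124903026 j [ 29.  31. -14.  -0. -45. 102.]
```

At the wall. Retreat up and look before locking.

```bash
python3 -m pendant '[[[0.5,0,0],[0,0,0]],[[0.5,0,0],[0,0,0]],[[-20,0,0],[0,0,0]],[[-45,0,0],[0,0,0]],[[-45,0,-40],[0,0,0]],[[-45,0,-80],[0,0,0]],[[-45,0,-120],[0,0,0]],[[-45,-40,-140],[0,0,0]],[[-45,-90,-140],[0,0,0]],[[-45,-140,-140],[0,0,0]]]' 0.6 >/dev/null
python3 -m pendant '[[[0,-50,0],[0,0,0]],[[0,-100,0],[0,0,0]],[[-20,-150,0],[0,0,0]],[[-30,-173,0],[0,0,0]],[[-30,-173,0],[0,0,0]]]' >/dev/null
python3 -c "
from h import *
st();go(W(8,219.5),51)
c=cap('top')
cv2.imwrite('pics/t8.png',cv2.resize(c['frame'][100:265,190:415],None,fx=3.5,fy=3.5,interpolation=2)[:,:,::-1])"
```

```text
t 37.75 cradle [-84.4 222.2] tipz 184.0 F [0.2 0.4 0.1] Fcr [0.4 0.2] open 0.6015574545265978 j [ 65.   9. -24.  -0. -57.  66.]
row [91.6, 3.4, 133.5] [-0.0028, -0.0056, 0.005] from world [327.8 333.5 254. ] cradle [-84.4 222.2] tipz 184.0
```

View pics/t8.png

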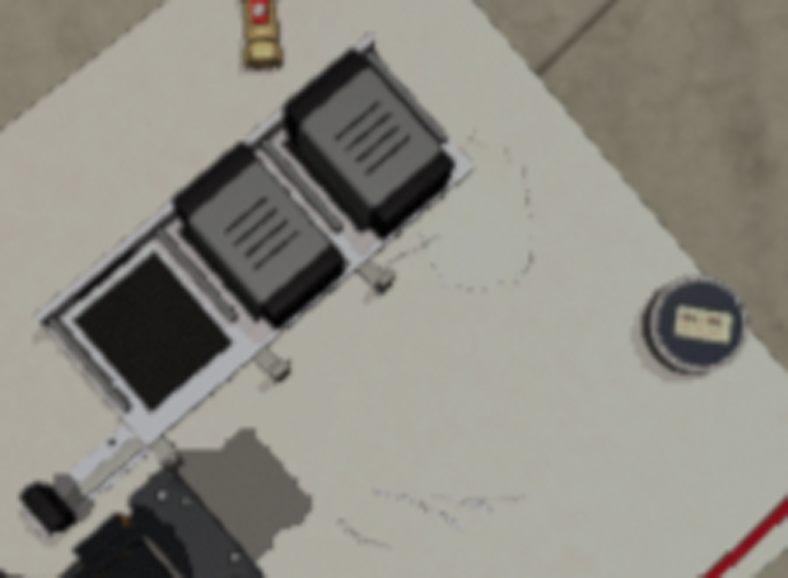

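Both packs lie flat against the back wall and the tin is undisturbed. Now the lock.

```bash
python3 -m pendant '[[[45,3,0],[0,0,0.005]],[[91,3,0],[0,0,0.005]],[[91,3,0],[0,0,0.005]],[[91,3,45],[0,0,0.005]],[[91,3,90],[0,0,0.005]],[[91,3,115],[0,0,0.005]],[[91,3,132],[0,0,0.005]],[[91,3,132],[0,0,0.005]]]' 0.6 >/dev/null
python3 -c "
from h import *
st()"
python3 -m pendant '[[[0,0,0],[0,0,0]],[[0,0,0],[0,0,0]],[[0,0,0],[0,0,0]],[[0,0,0],[0,0,0]],[[0,0,0],[0,0,0]],[[0,0,0],[0,0,0]],[[0,0,0],[0,0,0]]]' 0
python3 -m pendant '[[[0,5,0],[0,0,0]],[[0,10,0],[0,0,0]],[[0,15,0],[0,0,0]],[[0,20,0],[0,0,0]],[[0,25,0],[0,0,0]],[[0,30,0],[0,0,0]],[[0,35,0],[0,0,0]],[[0,40,0],[0,0,0]],[[0,43,0],[0,0,0]],[[0,43,0],[0,0,0]]]' >/dev/null
for i in 1 2 3 4; do python3 -c "
from h import *
st()"; python3 -m pendant '[[[0,0.7,0],[0,0,0]],[[0,1.3,0],[0,0,0]],[[0,1.3,0],[0,0,0]]]' >/dev/null; done;  python3 -c "
from h import *
st()"
```

```text
t 38.6 cradle [  5.7 214.9] tipz 48.4 F [ 0.3 -0.3  0.4] Fcr [ 0.  -0.5] open 0.5967169340684946 j [ 61.  26. -21.  -0. -43.  70.]
time_s: 39.3
tcp_pos: [0.4002, 0.3895, 0.1215]
ee_rot: [[0.754, 0.657, 0.001], [0.657, -0.754, 0.002], [0.002, -0.001, -1.0]]
wrist_force: [-1.7, 0.7, 4.5]
gripper_width: 0.18
gripper_force: 30.0
t 40.3 cradle [  7.1 172.4] tipz 51.5 F [0.1 0.8 5.4] Fcr [0.6 0.5] open 0.1830889098651015 j [ 56.  26. -21.   0. -43.  75.]
t 40.6 cradle [  7.1 172.1] tipz 51.5 F [-3.3  1.9  6.5] Fcr [-1.3  3.6] open 0.1843237464912739 j [ 56.  26. -21.  -0. -43.  75.]
t 40.9 cradle [  7.1 172. ] tipz 51.5 F [-6.7  5.8  7.9] Fcr [-1.2  8.8] open 0.18018875726150446 j [ 56.  26. -21.  -0. -43.  75.]
t 41.2 cradle [  7.1 171.8] tipz 51.5 F [-11.4   9.4   7.7] Fcr [-2.4 14.6] open 0.17854729398816638 j [ 56.  26. -21.  -0. -43.  75.]
t 41.5 cradle [  7.1 171.7] tipz 51.6 F [-16.7  11.4   8.1] Fcr [-5.  19.6] open 0.17962621205333948 j [ 56.  26. -21.  -0. -43.  75.]
```

Stop reached at y=172, a full 47 mm of travel, so the lock is home. Relieve, release and rise.

```bash
python3 -m pendant '[[[0,-1.5,0],[0,0,0]],[[0,-3,0],[0,0,0]],[[0,-3,0],[0,0,0]]]' >/dev/null; python3 -c "
from h import *
st()"
python3 -m pendant '[[[0,0,0],[0,0,0]],[[0,0,0],[0,0,0]],[[0,0,0],[0,0,0]],[[0,0,0],[0,0,0]],[[0,0,-30],[0,0,0]],[[0,0,-70],[0,0,0]],[[0,0,-110],[0,0,0]],[[-40,-40,-130],[0,0,0]],[[-80,-80,-130],[0,0,0]],[[-80,-80,-130],[0,0,0]]]' 0.6 >/dev/null
python3 -c "
from h import *
st()
a=cap('top')['frame'][100:265,175:415];b=cap('scene')['frame'][130:330,180:420]
a=cv2.resize(a,(480,330));b=cv2.resize(b,(480,400))[:,:320]; b=cv2.resize(b,(264,330)); 
cv2.imwrite('pics/f9.png',np.hstack([a,b])[:,:,::-1])"
```

```text
t 41.8 cradle [  7.1 172.1] tipz 51.5 F [-4.6  4.3  5.7] Fcr [-0.7  6.3] open 0.18154862015916048 j [ 56.  26. -21.  -0. -43.  75.]
t 42.8 cradle [-75.8 252.3] tipz 181.5 F [ 0.3  1.4 -0.2] Fcr [1.1 0.9] open 0.5975337101184998 j [ 68.  10. -23.  -0. -57.  63.]
```

View pics/f9.png

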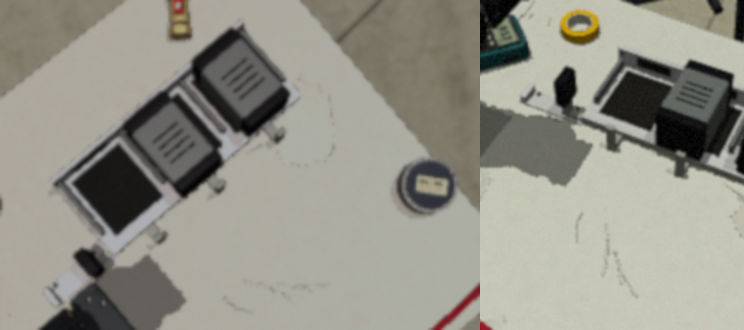

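Both packs lie flat in their lanes with the keepers before them, and the lock is home. The tin and tape are undisturbed, so I'm handing in.

```bash
python3 -c "
from h import *
print(r.finish_job())"
```

```text
the job is handed in; nothing more can be done
None
```

The job is handed in: both packs that were present lie flat against the back wall in the middle and right lanes, terminal ends to the back, with the lock slid fully home and the tin and tape left where they were.

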